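# Tip the scored chestnuts onto the oven tray

## Robot

A 6-joint arm with a two-finger parallel gripper is mounted at the origin on a cart in front of the work surface, level with it; the furniture and walls round the work are solid. World frame = base frame: x ahead of the robot, y to its left, z up, the work surface at z = 0. Lengths are in mm, angles in rad, forces in N, time in s.
With the tool pointing down it reaches from about 350 to 975 mm from the base axis. Payload 7.1 kg.
Tool frame: the origin (TCP) lies on the front face of the gripper's body, between the roots of the fingers; the fingertips stand 80 mm ahead of it and the grasp point (between the pads) lies 61 mm ahead of it (env.tips_ahead is the distance from the TCP to the fingertips, in mm); z points along the fingers, y is the direction in which the jaws open and shut (so a half turn about z gives the same grasp; the last joint's range is limited). The gripper opens to 88 mm and grips with 3 to 60 N. Pads are 20 mm wide; open, the fingers measure 115 mm over their backs; the gripper's body (75 mm by 178 mm) begins 61 mm behind the grasp point.
Start: joints at [-1.216, 0.423, 1.63, -0, 1.089, -0.019], TCP at [228.239, -581.818, 302.675] pointing down, gripper open.
Joint ranges: [-3, 3], [-0.9, 2.11], [0.09, 2.58], [-1.31, 4.45], [0.11, 2.69], [-2.54, 2.54]. Speed limits (rad/s): [2.39, 2.39, 3.01, 3.14, 3.14, 3.14].

## Interface

Orientations are given as a unit quaternion [x, y, z, w].
In Python, from station import env, set_gripper, viewer, workorder gives the robot as it stands. Calls block until the motion is done:
- env.reach(position, orientation): joint-space move of the TCP to a pose.
- env.move_l(position, rot=None, rate=150, f_stop=None): straight line of the TCP; rot=None keeps the orientation; rate is the mean speed in mm/s. With f_stop (N) it stops when the force on the tool has changed by that much, and returns True; else False.
- env.move_joints(angles): joint-space move.
- set_gripper(opening): finger opening in mm; the grip force is fixed at half the most; returns when the fingers have stopped.
- env.hold(seconds).
- env.ik(position, orientation): joint angles nearest the present ones, or None.
- env.read_state(): the state.
- viewer.camera(name): name is "scene" or "side" or "wrist"; returns the picture (400x640x3 uint8, blue, green, red); there is no depth.
- viewer.camera_params(name): a dict with "fx", "fy", "cx", "cy" (pixels), "pose" (4x4, takes a point from camera to world coordinates); the wrist camera has in their place "tool_from_camera" (4x4, takes a point from camera to tool coordinates, whose origin is the TCP and whose axes are the flange's). Camera axes: x right, y up, looking along -z (the intrinsics and any distortion apply to the point x, -y, -z); pixel columns grow to the right and rows downward; lengths in mm; the calibration is good to about 2 mm. A picture is of the moment at which its call begins: read the wrist's pose just before it. camera_params takes no time and is no camera call.
A pose or a line that the arm cannot do raises env.IKError and nothing moves.
- workorder.sign_off(): hands the job in, once; it reports no verdict.
The state is a dict: "time_s": time; "qpos": joint angles; "dq": joint speeds; "tau": joint torques, N m; "tool_pos": TCP position; "orientation": TCP orientation; "force": force on the tool from outside, world axes, zero at the start; "wrist_torque": the same for the moment, N m; "width": finger opening in mm.
Only numpy, scipy, OpenCV 4.12 (cv2) and the standard library are available. Lean on these libraries where they do the work, as an engineer would, in place of code of your own. Each camera call takes 0.05 s, during which the arm holds its last target.

## Task

Lift the loaded chestnut scoop by its bail, carry it level without spilling and stand it inside the oven tray, then let go of it. Take it again by the handle at its heel and tip all seven chestnuts out into the tray. Finally stand the empty scoop flat on the worktop, clear of the tray.

Things in the scene. Friction and masses are not known exactly. Their poses are not given: they have to be found in the camera images.
- scoop: flat steel scoop on the worktop: floor 165 mm (its x) by 112 mm (its y), 3 mm sheet. Origin: on the underside, 75 mm ahead of the heel wall, z up. +x points to the open nose (edge at x = +90, no lip); heel wall 50 mm high at x = -75; side walls 50 mm high, falling from x = +11 to 12 mm at the nose; ears at x = -9 rise to 73 mm. About 0.4 kg; loaded it balances within 6 mm of the bail's pivots
- bail: the scoop's wire carrying bail. Origin: middle of its pivot line, at x = -9, y = 0, z = 62 mm of the scoop; z points to the grip, y along the pivots. It swings fore and aft (0.9 rad at most, slight friction), so a scoop hung from it levels by its own weight, nose up or down 0.2 rad at most. Starts upright within 0.2 rad; tipped over, it may fall towards the nose
- bail_grip (a point): middle of the bail's round wooden grip, 16 mm thick, 66 mm long, lying along the bail's y; 68 mm from the pivots, 130 mm above the scoop's underside when the bail is upright
- scoop_nose (a point): middle of the scoop's front edge on its underside (x = +90, z = 0 of the scoop): the edge it turns on when the heel is lifted
- heel_handle: steel loop handle at the scoop's heel. Origin: middle of its round cross bar, 10 mm thick, 56 mm long along the scoop's y, at x = -113, z = 50 mm of the scoop; 33 mm of free room between bar and heel wall. The bar can turn between fingers. Held by it alone in the air the scoop droops nose down; with the nose resting on something the heel lifts easily
- tray: dark steel oven tray, 360 mm (its x) by 260 mm (its y), 26 mm high, sides flared by 7 mm, lined with baking paper; loose, 0.9 kg. Origin: centre of the underside; inner floor at z = 3 mm, 346 x 246 mm. The worktop on its right, where the scoop starts, is free; 10 cm behind that lies a saucepan 245 mm high, 5 cm in front of it a stick of butter
- chestnut_1: scored brown chestnut, round, 30 mm across, 21 mm high, flat below and domed above, 14 g, lying in the scoop. Origin: centre of its flat side
- chestnut_2: another chestnut, the same
- chestnut_3: another chestnut, the same
- chestnut_4: another chestnut, the same
- chestnut_5: another chestnut, the same
- chestnut_6: another chestnut, the same
- chestnut_7: another chestnut, the same

How it is judged:
By the outcome, as a careful person would: the job done as asked, in the order asked, and still so for the second after the job is handed in, with the robot touching nothing.
It also fails if it takes over 72 s, if anything falls off the work surface, if the arm or the gripper's body presses on something with over 40 N, if the wrist force passes 120 N, or if a joint passes its speed limit or range.

## Working session

There is one attempt and no reset: what is moved stays moved. The work goes in short steps, each a Python script; the robot and the scene stay as the last script left them, time stands still between calls to the robot, and variables do not carry over. Pictures are saved under pics/ and viewed, and the job is handed in when it is done.

```bash
ls; mkdir -p pics
python3 - <<'E'
from station import env, set_gripper, viewer, workorder
import cv2
for n in ["scene","side","wrist"]:
    s=env.read_state()
    im=viewer.camera(n); cv2.imwrite(f"pics/a_{n}.png",im)
    p=viewer.camera_params(n); print(n,p)
print(s)
E
```

```text
pics
scene {'fx': 495.60874499729886, 'fy': 495.60874499729886, 'cx': 321.8395273375201, 'cy': 204.88213602308917, 'pose': array([[ 9.02044236e-01,  2.30984967e-01, -3.64639741e-01,
        -4.75259733e+00],
       [-4.31629706e-01,  4.89471987e-01, -7.57702429e-01,
        -1.06868818e+03],
       [ 3.46306862e-03,  8.40870453e-01,  5.41225358e-01,
         8.43627403e+02],
       [ 0.00000000e+00,  0.00000000e+00,  0.00000000e+00,
         1.00000000e+00]])}
side {'fx': 435.08327112067116, 'fy': 435.08327112067116, 'cx': 322.0748835116326, 'cy': 206.52814702428847, 'pose': array([[ 8.82506901e-01,  4.15049144e-01, -2.21169116e-01,
         2.97788759e+02],
       [-4.70115220e-01,  7.65364127e-01, -4.39555949e-01,
        -4.45292168e+02],
       [-1.31624129e-02,  4.91886126e-01,  8.70560044e-01,
         9.61982709e+02],
       [ 0.00000000e+00,  0.00000000e+00,  0.00000000e+00,
         1.00000000e+00]])}
wrist {'fx': 322.28348602702863, 'fy': 322.28348602702863, 'cx': 318.82914867392816, 'cy': 200.7000074110875, 'tool_from_camera': array([[-1.00727822e-03,  9.59272686e-01,  2.8
[... 293 characters left out ...]
)}
{'time_s': 0.1, 'qpos': array([-1.21601087e+00,  4.23739820e-01,  1.63058964e+00, -1.12014706e-05,
        1.08863306e+00, -1.89913203e-02]), 'dq': array([ 1.50997926e-03, -1.13562267e-03, -1.95019163e-03, -4.33682749e-05,
       -3.02972811e-03, -2.08608791e-03]), 'tau': array([-3.64822008e-04, -5.45613027e+01, -2.74326396e+01,  6.44434313e-02,
        1.88450835e-02, -1.06935602e-05]), 'tool_pos': array([ 228.09992814, -581.46997314,  302.00413497]), 'orientation': array([ 9.82586422e-01,  1.85804879e-01, -1.19349261e-04, -6.74471979e-04]), 'force': array([ 0.23163781, -0.01924046,  0.57965209]), 'wrist_torque': array([-0.04022848,  0.06564361, -0.01063509]), 'width': 88.00093461578483}
```

View pics/a_scene.png

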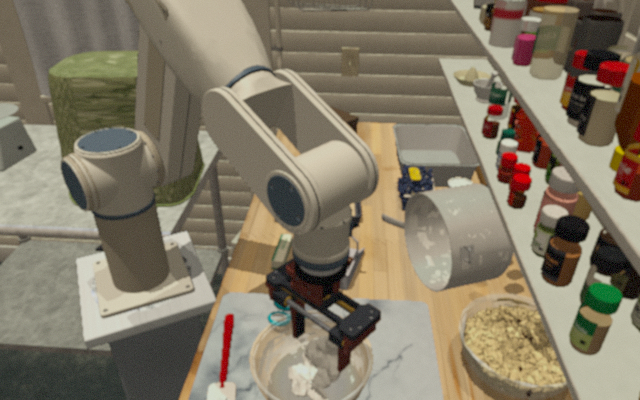

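View pics/a_side.png

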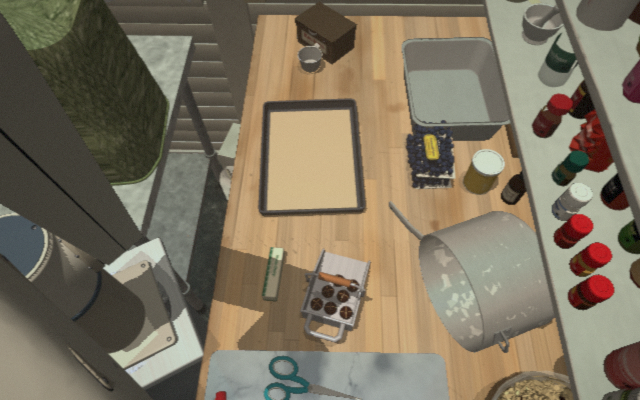

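View pics/a_wrist.png

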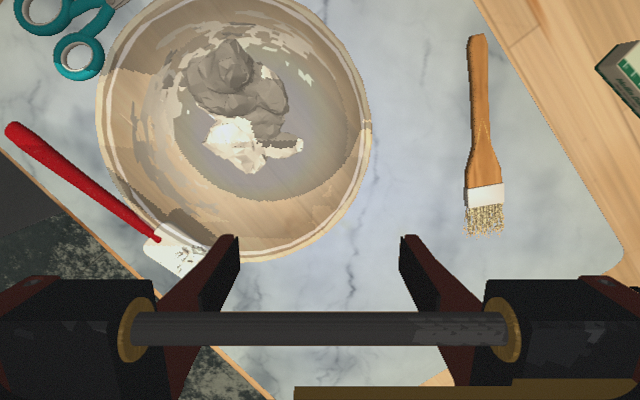

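The side view shows the tray at about (313,157), the loaded scoop at (337,295) with its nose up in the picture and handle at (325,330), the butter at (273,273) and the saucepan at (485,280). The scene view is mostly blocked by the arm. I'll zoom in on the scoop and tray.

```bash
cat > h.py <<'E'
import numpy as np, cv2
from scipy.spatial.transform import Rotation as R
def cam(name,viewer,state=None):
    p=viewer.camera_params(name)
    if name=='wrist':
        T=np.eye(4);T[:3,:3]=R.from_quat(state['orientation']).as_matrix();T[:3,3]=state['tool_pos']
        P=T@p['tool_from_camera']
    else: P=p['pose']
    return dict(fx=p['fx'],fy=p['fy'],cx=p['cx'],cy=p['cy'],P=P)
def ray(c,uv):
    u,v=uv
    d=np.array([(u-c['cx'])/c['fx'],-(v-c['cy'])/c['fy'],-1.0])
    return c['P'][:3,3],c['P'][:3,:3]@d
def onz(c,uv,z):
    o,d=ray(c,uv); t=(z-o[2])/d[2]; return o+t*d
def proj(c,p):
    q=c['P'][:3,:3].T@(np.asarray(p,float)-c['P'][:3,3])
    return np.array([c['cx']+c['fx']*q[0]/-q[2],c['cy']-c['fy']*q[1]/-q[2]])
def tri(c1,uv1,c2,uv2):
    o1,d1=ray(c1,uv1);o2,d2=ray(c2,uv2)
    A=np.stack([d1,-d2],1);t=np.linalg.lstsq(A,o2-o1,rcond=None)[0]
    a=o1+t[0]*d1;b=o2+t[1]*d2
    return (a+b)/2,np.linalg.norm(a-b)
E
python3 - <<'E'
import cv2
im=cv2.imread('pics/a_side.png')
cv2.imwrite('pics/z_scoop.png',cv2.resize(im[235:350,260:390],None,fx=5,fy=5,interpolation=cv2.INTER_CUBIC))
cv2.imwrite('pics/z_tray.png',cv2.resize(im[90:225,250:380],None,fx=4,fy=4,interpolation=cv2.INTER_CUBIC))
E
```

```text
(no output)
```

View pics/z_scoop.png

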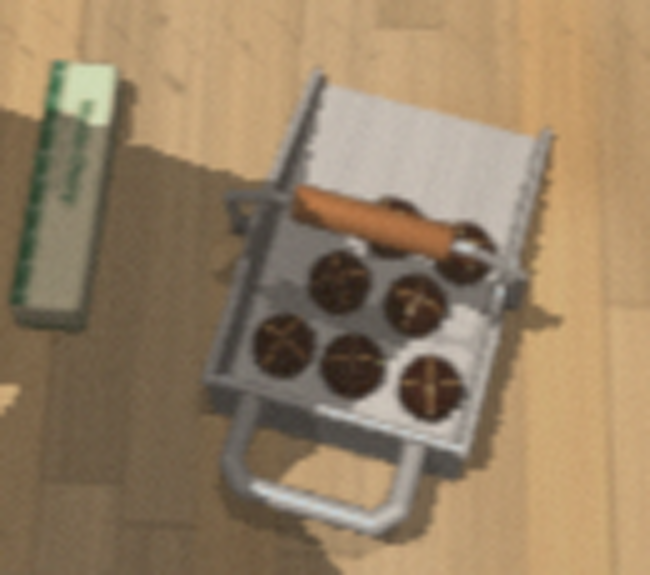

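View pics/z_tray.png

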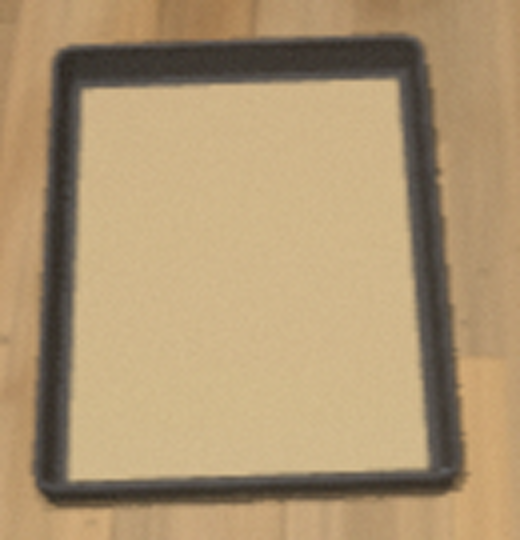

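Run:
```python
from station import viewer
from h import *
c=cam('side',viewer)
Z=lambda a,b:(260+a/5,235+b/5)
for n,a,b,z in [('noseL',318,75,12),('noseR',548,132,12),('noseFloorL',325,88,3),('noseFloorR',535,135,3),('heelL',208,378,50),('heelR',468,455,50),('bar1',245,487,55),('bar2',378,523,55),('gripA',295,203,130),('gripB',455,240,130),('gripmid',372,222,130),('butter',50,195,20),('butR',80,327,0),('butTR',118,70,30)]:
    print(n,onz(c,Z(a,b),z).round(1))
T=lambda a,b:(250+a/4,90+b/4)
Q=np.array([onz(c,T(a,b),3)[:2] for a,b in [(80,88),(402,80),(428,470),(67,482)]]);print(Q.round(1),Q.mean(0))
O=np.array([onz(c,T(a,b),26)[:2] for a,b in [(57,47),(420,38),(462,475),(38,492)]]);print(O.round(1),O.mean(0))
for q in (Q,O):
    print([np.linalg.norm(q[i]-q[i-1]).round(1) for i in range(4)])
im=cv2.imread('pics/a_side.png')
```

```text
noseL [486.6 -72.   12. ]
noseR [ 567.5 -148.6   12. ]
noseFloorL [488.1 -76.    3. ]
noseFloorR [ 563.9 -144.2    3. ]
heelL [ 372. -188.   50.]
heelR [ 452.8 -268.3   50. ]
bar1 [ 364.6 -237.2   55. ]
bar2 [ 405.8 -275.8   55. ]
gripA [ 428.5 -163.4  130. ]
gripB [ 477.5 -207.5  130. ]
gripmid [ 452.  -185.2  130. ]
butter [348.8 -69.5  20. ]
butR [ 335.4 -125.5    0. ]
butTR [402.  -32.4  30. ]
[[556.6 387.9]
 [764.4 282.7]
 [617.6  -5.6]
 [413.3  95.3]] [587.98816132 190.04940259]
[[552.  410.9]
 [784.2 293.3]
 [626.6 -29.2]
 [391.9  84.5]] [588.67547405 189.85234553]
[np.float64(325.8), np.float64(232.9), np.float64(323.5), np.float64(228.0)]
[np.float64(363.6), np.float64(260.2), np.float64(358.9), np.float64(260.7)]
```

```bash
cat >> h.py <<'E'
def down(yaw,sgn=1,tilt=0.0):
    """tool z down, tool y along sgn*u(yaw). tilt>0: fingers point down and towards +u (body leans back to -u)"""
    u=np.array([np.cos(yaw),np.sin(yaw),0]);zz=np.array([0,0,1.])
    z=-zz*np.cos(tilt)+u*np.sin(tilt)
    y=sgn*(u*np.cos(tilt)+zz*np.sin(tilt))
    x=np.cross(y,z)
    return R.from_matrix(np.stack([x,y,z],1)).as_quat()
def tcp_for(p,q,ahead=61.0):
    return np.asarray(p,float)-R.from_quat(q).apply([0,0,ahead])
E
python3 - <<'E'
from station import env,viewer
from h import *
c=cam('side',viewer)
for uv in [(420,258),(548,290),(480,215),(445,350)]: print('pan245',uv,onz(c,uv,245).round())
ty=1.113;tc=np.array([588,190.]);tu=np.array([np.cos(ty),np.sin(ty)])
for s in (1,-1):
    print('sgn',s)
    q=down(.80,s); print(' grip',env.ik([452,-185,191],q),env.ik([452,-185,320],q))
    q=down(ty,s); p=tc-92*tu; print(' place',env.ik([*p,197],q),env.ik([*p,270],q))
    nose=tc+7*tu
    for th in np.arange(0,1.4,.2):
        for al in (0.0,.25,0.5):
            hx=-203*np.cos(th)+50*np.sin(th);hz=203*np.sin(th)+50*np.cos(th)+3
            hp=np.r_[nose+hx*tu,hz]
            q=down(ty,s,al-th); j=env.ik(tcp_for(hp,q),q); print('  ',th.round(1),al,None if j is None else np.round(j,2))
E
```

```text
pan245 (420, 258) [ 583. -258.  245.]
pan245 (548, 290) [ 740. -409.  245.]
pan245 (480, 215) [ 730. -239.  245.]
pan245 (445, 350) [ 529. -408.  245.]
sgn 1
 grip [-4.12858968e-01  3.99220394e-01  2.00324602e+00 -4.44089210e-16
  7.39126238e-01 -1.21285897e+00] [-4.12858968e-01  1.99011484e-01  1.90903535e+00 -4.44089210e-16
  1.03354582e+00 -1.21285897e+00]
 place [ 1.72553750e-01  4.71687358e-01  1.84955469e+00 -4.44089210e-16
  8.20350604e-01 -9.40446250e-01] [ 1.72553750e-01  3.66633626e-01  1.80605357e+00 -4.44089210e-16
  9.68905459e-01 -9.40446250e-01]
   0.0 0.0 [ 0.    0.56  2.   -0.    0.59 -1.11]
   0.0 0.25 [-0.13  0.55  2.06  0.51  0.5  -1.69]
   0.0 0.5 [-0.27  0.59  2.1   1.01  0.59 -2.28]
   0.2 0.0 [ 0.12  0.53  1.91 -0.23  0.82 -0.82]
   0.2 0.25 [ 0.    0.48  1.99  0.07  0.65 -1.17]
   0.2 0.5 [-0.13  0.48  2.06  0.54  0.58 -1.7 ]
   0.4 0.0 [ 0.23  0.55  1.8  -0.35  1.08 -0.67]
   0.4 0.25 [ 0.14  0.47  1.89 -0.16  0.87 -0.87]
   0.4 0.5 [ 0.02  0.42  1.97  0.14  0.71 -1.2 ]
   0.6 0.0 [ 0.33  0.61  1.67 -0.42  1.33 -0.58]
   0.6 0.25 [ 0.25  0.51  1.76 -0.29  1.
[... 1011 characters left out ...]
 1.45]
   0.0 0.5 [-0.27  0.59  2.1   1.01  0.59  0.86]
   0.2 0.0 [ 0.12  0.53  1.91 -0.23  0.82  2.32]
   0.2 0.25 [0.   0.48 1.99 0.07 0.65 1.97]
   0.2 0.5 [-0.13  0.48  2.06  0.54  0.58  1.45]
   0.4 0.0 [ 0.23  0.55  1.8  -0.35  1.08  2.47]
   0.4 0.25 [ 0.14  0.47  1.89 -0.16  0.87  2.27]
   0.4 0.5 [0.02 0.42 1.97 0.14 0.71 1.94]
   0.6 0.0 None
   0.6 0.25 [ 0.25  0.51  1.76 -0.29  1.12  2.44]
   0.6 0.5 [ 0.16  0.43  1.85 -0.1   0.92  2.25]
   0.8 0.0 None
   0.8 0.25 [ 0.35  0.59  1.62 -0.38  1.37  2.54]
   0.8 0.5 [ 0.28  0.49  1.72 -0.24  1.15  2.43]
   1.0 0.0 None
   1.0 0.25 None
   1.0 0.5 [ 0.38  0.58  1.56 -0.33  1.39  2.53]
   1.2 0.0 None
   1.2 0.25 None
   1.2 0.5 None
```

Run:
```python
from station import env,viewer
from h import *
env.reach([452,-185,320],down(.80,1)); 
s=env.read_state(); im=viewer.camera('wrist'); cv2.imwrite('pics/b_wrist.png',im)
im2=viewer.camera('scene'); cv2.imwrite('pics/b_scene.png',im2)
np.savez('b.npz',P=cam('wrist',viewer,s)['P']); print(s['time_s'],s['tool_pos'],s['orientation'],s['force'])
```

```text
1.8167 [ 452.03195674 -185.57984461  320.04862608] [ 3.76586674e-01  9.26381375e-01 -9.41052729e-05  1.26822023e-04] [ 0.34917666  0.5108109  -0.36064547]
```

View pics/b_wrist.png

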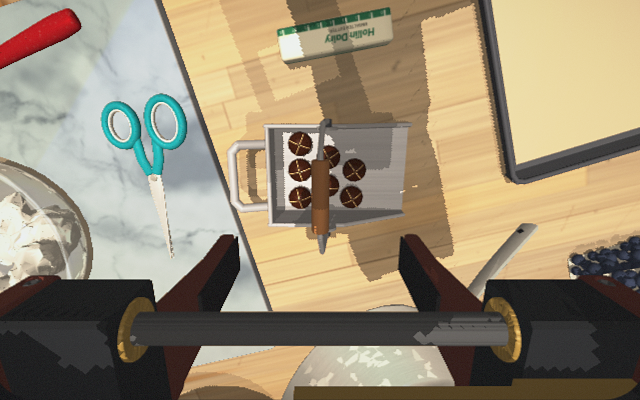

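View pics/b_scene.png

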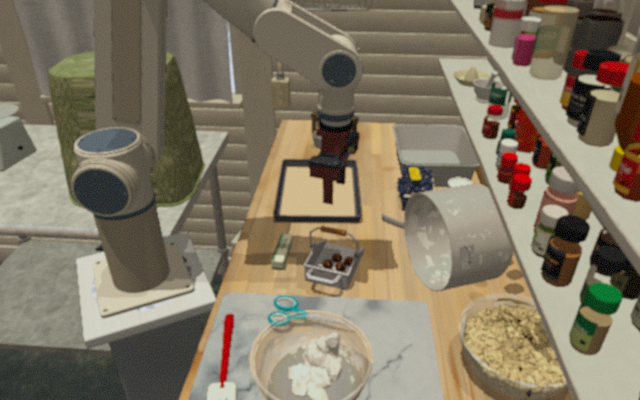

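Wrist view: grip from about (320,160) to (320,232), scoop handle on the left (235,175). The chestnuts are all inside. The scene view has the grip at (333,231). I'll triangulate the grip with the wrist and side views.

Run:
```python
from station import viewer
from h import *
im=cv2.imread('pics/b_wrist.png');sd=cv2.imread('pics/a_side.png');sc=cv2.imread('pics/b_scene.png')
def blob(im,roi):
    x0,y0,x1,y1=roi;h=cv2.cvtColor(im[y0:y1,x0:x1],cv2.COLOR_BGR2HSV)
    m=cv2.inRange(h,(5,120,70),(16,255,255));m=cv2.morphologyEx(m,cv2.MORPH_OPEN,np.ones((3,3)))
    n,l,st,ce=cv2.connectedComponentsWithStats(m);i=1+np.argmax(st[1:,4])
    r=cv2.minAreaRect(np.argwhere(l==i)[:,::-1].astype(np.float32));
    print(st[i],ce[i]+[x0,y0],r[0][0]+x0,r[0][1]+y0,r[1],r[2]);return np.array([r[0][0]+x0,r[0][1]+y0])
c=cam('side',viewer);w=dict(cam('side',viewer));p=viewer.camera_params('wrist')
w=dict(fx=p['fx'],fy=p['fy'],cx=p['cx'],cy=p['cy'],P=np.load('b.npz')['P'])
s=cam('scene',viewer)
a=blob(im,(295,140,345,250));b=blob(sd,(310,265,360,290));d=blob(sc,(310,222,360,240))
print(tri(w,a,c,b),tri(w,a,s,d),tri(c,b,s,d))
print('wrist z130',onz(w,a,130),'side',onz(c,b,130),'scene',onz(s,d,130))
for n,uv,z in [('heelL',(266,123),50),('heelR',(270,226),50),('noseL',(408,122),12),('noseR',(403,214),12),('ear',(326,121),73),('bar',(233,175),55)]:
    print(n,onz(w,uv,z).round(1))
```

```text
[  16   19   20   75 1297] [320.02852737 195.87586739] 320.5 196.0 (74.0, 19.0) 90.0
[  9   8  31  14 218] [334.6559633  279.18348624] 334.10588455200195 279.0235290527344 (32.105709075927734, 8.026427268981934) 12.52880859375
[ 11   5  24   8 112] [332.85714286 230.34821429] 332.548002243042 230.23600006103516 (23.881208419799805, 4.740464687347412) 10.30484676361084
(array([ 452.5624968 , -183.01802366,  126.23219212]), np.float64(0.08754536246221611)) (array([ 451.82699738, -182.5437922 ,  127.98277056]), np.float64(0.8683816103246951)) (array([ 451.5480987 , -183.48986237,  128.54492498]), np.float64(1.1996221842601726))
wrist z130 [ 451.84150207 -182.30392212  130.        ] side [ 451.82044573 -184.20459965  130.        ] scene [ 450.07128002 -185.04922072  130.        ]
heelL [ 370.2 -182.8   50. ]
heelR [ 453.  -264.7   50. ]
noseL [483.  -68.2  12. ]
noseR [ 566.3 -146.1   12. ]
ear [ 412.  -135.5   73. ]
bar [ 383.2 -248.4   55. ]
```

Run:
```python
from station import env,viewer,set_gripper
from h import *
q=down(.797,1)
env.move_l([452,-183,189],q,rate=120)
print(set_gripper(5)); s=env.read_state(); print(s['width'],s['force'])
z0=s['tool_pos'][2]; f0=s['force']
env.move_l(s['tool_pos']+[0,0,35],rate=25)
env.hold(.3)
s=env.read_state(); print(s['time_s'],s['width'],s['force']-f0,s['tool_pos'],s['wrist_torque'])
for n in('side','scene','wrist'):
    im=viewer.camera(n); cv2.imwrite(f'pics/c_{n}.png',im)
im=cv2.imread('pics/c_scene.png');cv2.imwrite('pics/c_z.png',cv2.resize(im[190:310,260:390],None,fx=5,fy=5))
```

```text
False
15.358929166429048 [-0.05047576  0.18829161 -0.2889028 ]
6.1167 15.289251831836207 [ 0.06417978 -0.41688123 -4.21593984] [ 451.97980181 -182.99945749  223.93726289] [ 0.05478851 -0.09656715  0.0665868 ]
```

View pics/c_z.png

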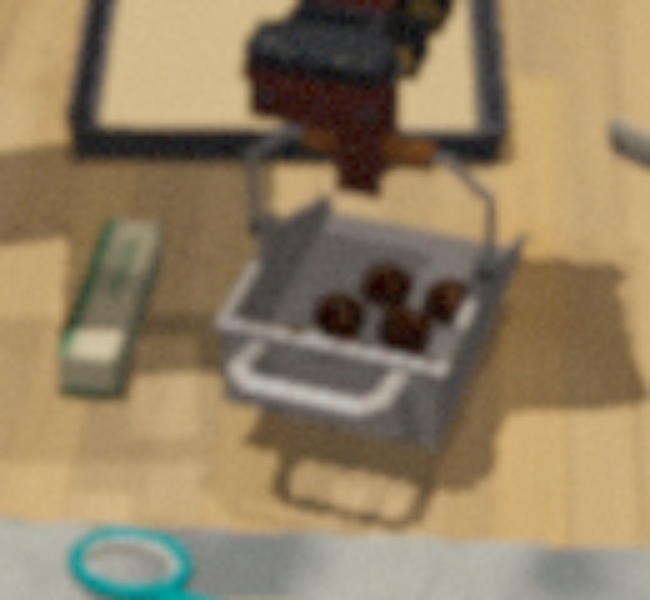

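View pics/c_wrist.png

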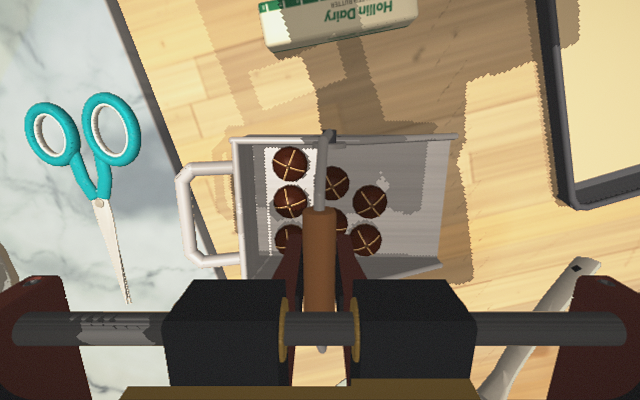

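View pics/c_side.png

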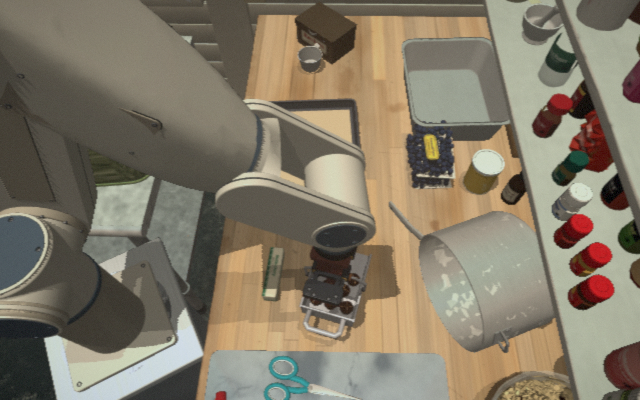

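Lifted cleanly: the scoop hangs level with about 4.2 N on the wrist, and the chestnuts are inside. Now the slow carry to above the tray.

Run:
```python
from station import env,viewer,set_gripper
from h import *
ty=1.113;tc=np.array([588.3,190.]);tu=np.array([np.cos(ty),np.sin(ty)])
g=tc-89*tu
s=env.read_state()
env.move_l([*s['tool_pos'][:2],265],rate=45)
env.move_l([*g,265],down(ty,1),rate=75)
env.hold(.4)
s=env.read_state();print(s['time_s'],s['tool_pos'],s['width'],s['force'],s['wrist_torque'])
im=viewer.camera('wrist'); cv2.imwrite('pics/d_wrist.png',im); np.savez('d.npz',P=cam('wrist',viewer,s)['P'])
im=viewer.camera('side'); cv2.imwrite('pics/d_side.png',im);
im=viewer.camera('scene'); cv2.imwrite('pics/d_scene.png',im);
```

```text
11.9917 [548.96259237 110.15190263 265.00363841] 15.197125222582214 [-0.70378324 -0.40125479 -4.5913079 ] [-0.04342648 -0.19128454 -0.02328387]
```

View pics/d_wrist.png

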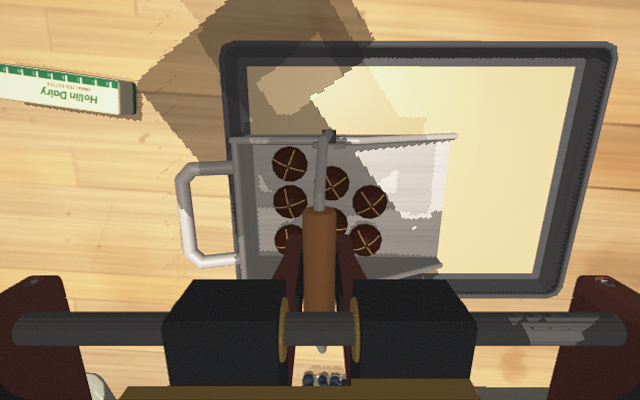

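View pics/d_scene.png

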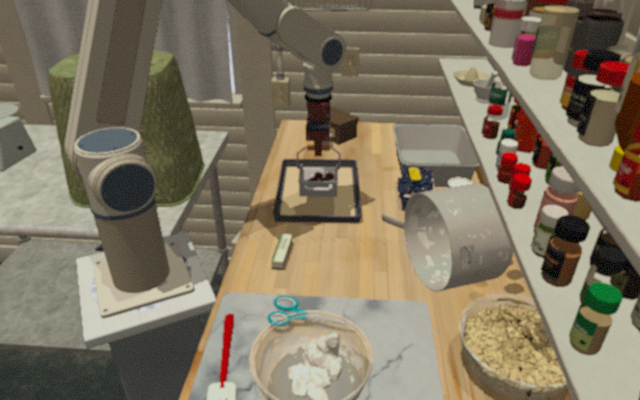

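View pics/d_side.png

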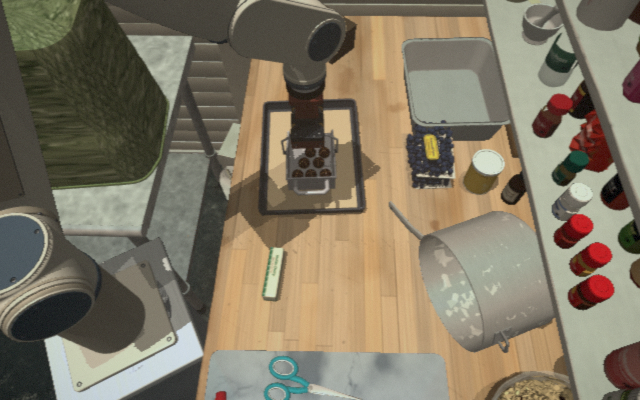

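Run:
```python
from station import viewer
from h import *
p=viewer.camera_params('wrist');w=dict(fx=p['fx'],fy=p['fy'],cx=p['cx'],cy=p['cy'],P=np.load('d.npz')['P'])
ty=1.113;tc=np.array([588.3,190.]);tu=np.array([np.cos(ty),np.sin(ty)]);tn=np.array([-tu[1],tu[0]])
for n,uv,z in [('heelL',(232,138),126),('heelmidbottom',(238,205),126),('noseL',(457,136),88),('noseR',(440,262),88),('barOuter',(180,215),126),('rimNL',(222,45),26),('rimFL',(617,45),26),('rimFR',(556,297),26),('floorFL',(583,67),3),('floorFR',(540,275),3)]:
    a=onz(w,uv,z)[:2];print(n,a.round(1),'local',((a-tc)@tu).round(1),((a-tc)@tn).round(1))
```

```text
heelL [472.4  83.7] local -146.6 57.0
heelmidbottom [515.   63.4] local -145.9 9.8
noseL [548.4 232.9] local 20.9 54.8
noseR [646.  182.7] local 19.0 -54.9
barOuter [503.   22.1] local -188.3 2.3
rimNL [393.4  90.2] local -175.7 130.7
rimFL [552.  411.6] local 182.7 130.4
rimFR [785.8 294.7] local 181.3 -130.9
floorFL [562.4 396.3] local 173.7 114.4
floorFR [769.7 296.1] local 175.4 -115.9
```

Run:
```python
from station import env,viewer,set_gripper
from h import *
s=env.read_state();p=s['tool_pos']
env.move_l([*p[:2],197],rate=45)
r=env.move_l([*p[:2],189],rate=12,f_stop=3.0)
s=env.read_state();print(r,s['time_s'],s['tool_pos'],s['force'])
env.hold(.2);print(env.read_state()['force'])
set_gripper(70)
s=env.read_state();print(s['time_s'],s['force'],s['width'])
env.move_l([*p[:2],285],rate=150)
s=env.read_state()
im=viewer.camera('wrist'); cv2.imwrite('pics/e_wrist.png',im); np.savez('e.npz',P=cam('wrist',viewer,s)['P'])
im=viewer.camera('side'); cv2.imwrite('pics/e_side.png',im);cv2.imwrite('pics/e_sz.png',cv2.resize(im[90:225,250:380],None,fx=4,fy=4,interpolation=cv2.INTER_CUBIC))
print(env.read_state()['time_s'])
```

```text
True 14.2833 [549.11500831 110.28157678 191.96226578] [-1.20232113  0.15865369  3.38104504]
[-0.78640184  0.24363465  6.4303483 ]
15.45 [ 0.23205637 -0.00293638 -1.05995854] 70.27834220386077
16.325
```

View pics/e_wrist.png

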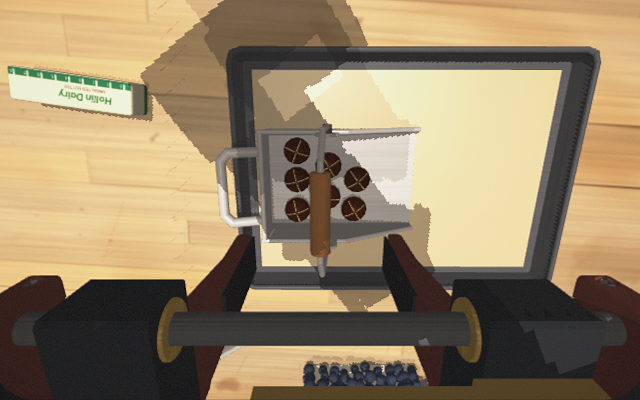

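View pics/e_sz.png

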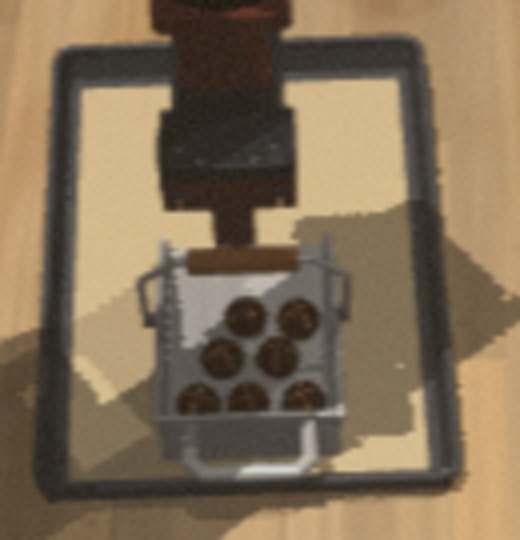

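The scoop stands in the tray, with all seven chestnuts in it. The bar is at about (224,187) in the wrist view and at zoom (250,470) in the side view. I'll measure it next.

Run:
```python
from station import viewer,env
from h import *
p=viewer.camera_params('wrist');w=dict(fx=p['fx'],fy=p['fy'],cx=p['cx'],cy=p['cy'],P=np.load('e.npz')['P'])
c=cam('side',viewer)
cv2.imwrite('pics/e_bar.png',cv2.resize(cv2.imread('pics/e_wrist.png')[120:260,205:435],None,fx=3,fy=3))
cv2.imwrite('pics/e_bar2.png',cv2.resize(cv2.imread('pics/e_side.png')[150:215,280:345],None,fx=8,fy=8))
ty=1.113;tc=np.array([588.3,190.]);tu=np.array([np.cos(ty),np.sin(ty)]);tn=np.array([-tu[1],tu[0]])
for n,a in [('barw',onz(w,(224,188),55)),('heelL',onz(w,(259,130),53)),('heelR',onz(w,(264,240),53)),('noseL',onz(w,(419,129),15)),('noseR',onz(w,(411,227),15)),('nfl',onz(w,(412,215),4)),('bars',onz(c,(250+250/4,90+470/4),56)),('barsL',onz(c,(250+193/4,90+470/4),56)),('barsR',onz(c,(250+308/4,90+470/4),56)),('grip',onz(w,(320,214),132)),('grip_s',onz(c,(250+243/4,90+260/4),132))]:
    print(n,a.round(1),'local',((a[:2]-tc)@tu).round(1),((a[:2]-tc)@tn).round(1))
```

```text
barw [506.9  26.2  55. ] local -182.9 0.6
heelL [473.   84.6  53. ] local -145.5 56.8
heelR [573.9  34.1  53. ] local -146.3 -56.0
noseL [546.7 230.4  15. ] local 17.9 55.2
noseR [646.6 181.5  15. ] local 18.1 -56.1
nfl [638.3 189.3   4. ] local 21.5 -45.1
bars [506.6  20.7  56. ] local -188.0 -1.5
barsL [476.6  37.   56. ] local -186.6 32.5
barsR [537.    4.2  56. ] local -189.3 -36.1
grip [550.2 110.9 132. ] local -87.8 -0.8
grip_s [550.6 109.2 132. ] local -89.1 -1.9
```

View pics/e_bar.png

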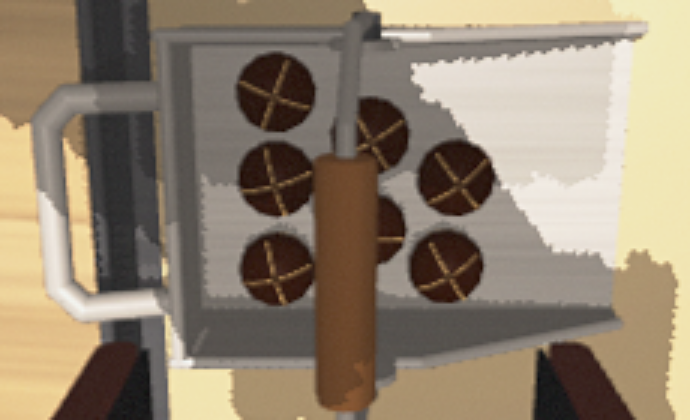

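View pics/e_bar2.png

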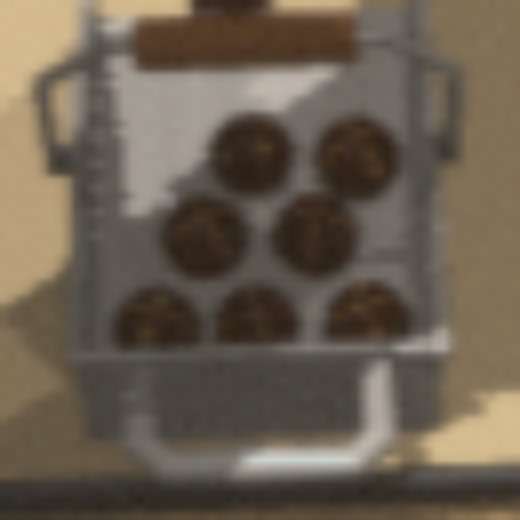

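```bash
cat >> h.py <<'E'
ty=1.113;tc=np.array([588.3,190.]);tu=np.array([np.cos(ty),np.sin(ty)]);tn=np.array([-tu[1],tu[0]])
def loc(x,y,z): return np.r_[tc+x*tu+y*tn,z]
E
python3 - <<'E'
from station import env,viewer,set_gripper
from h import *
q=down(ty,1,.3);bar=loc(-184.5,0,53)
ax=R.from_quat(q).apply([0,0,1])
t=tcp_for(bar,q,66)
env.reach(t-150*ax,q)
set_gripper(27)
env.move_l(t-40*ax,q,rate=120)
s=env.read_state()
im=viewer.camera('wrist'); cv2.imwrite('pics/f_wrist.png',im)
im=viewer.camera('scene'); cv2.imwrite('pics/f_scene.png',cv2.resize(im[100:240,240:400],None,fx=5,fy=4))
im=viewer.camera('side'); cv2.imwrite('pics/f_side.png',im)
print(s['time_s'],s['width'],s['force'])
E
```

```text
18.9 26.7768000721519 [-0.35516357  0.59853646  0.16467898]
```

View pics/f_wrist.png

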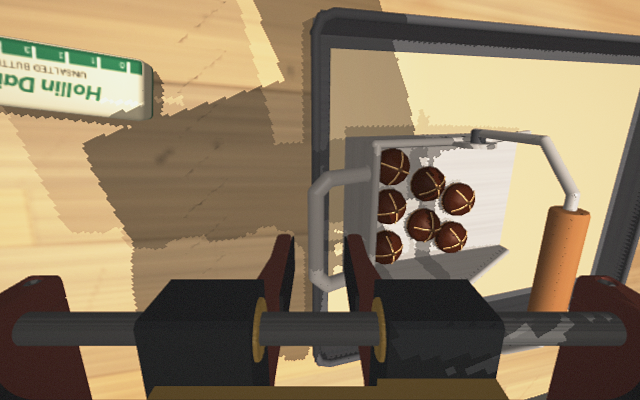

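View pics/f_scene.png

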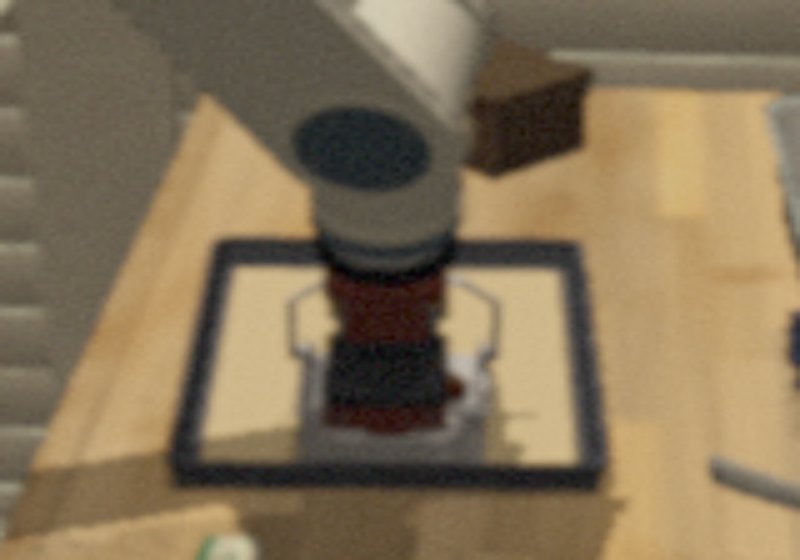

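The bar (x≈318) sits between the fingers (293 and 347), and the bail is clear of the gripper. I'll go down and grip.

Run:
```python
from station import env,viewer,set_gripper
from h import *
q=down(ty,1,.3);bar=loc(-184.5,0,53)
t=tcp_for(bar,q,66)
print(env.move_l(t,q,rate=50,f_stop=5))
s=env.read_state();print(s['tool_pos']-t,s['force'])
set_gripper(2)
s=env.read_state();print(s['time_s'],s['width'],s['force'],s['wrist_torque'])
im=viewer.camera('wrist'); cv2.imwrite('pics/g_wrist.png',im)
im=viewer.camera('side'); cv2.imwrite('pics/g_side.png',cv2.resize(im[90:225,250:380],None,fx=4,fy=4))
```

```text
False
[ 0.07607941 -0.00995544  0.09198581] [ 0.18345025 -0.63521644 -0.10899785]
20.4333 9.107552708794397 [-0.19964284 -0.73037438  1.5375275 ] [-0.28615888  0.07347718  0.05563201]
```

View pics/g_wrist.png

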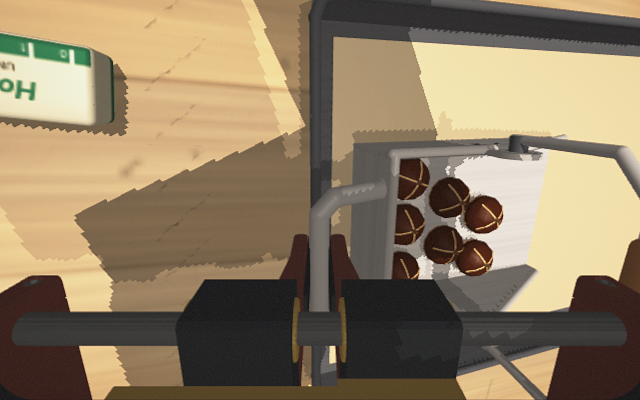

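View pics/g_side.png

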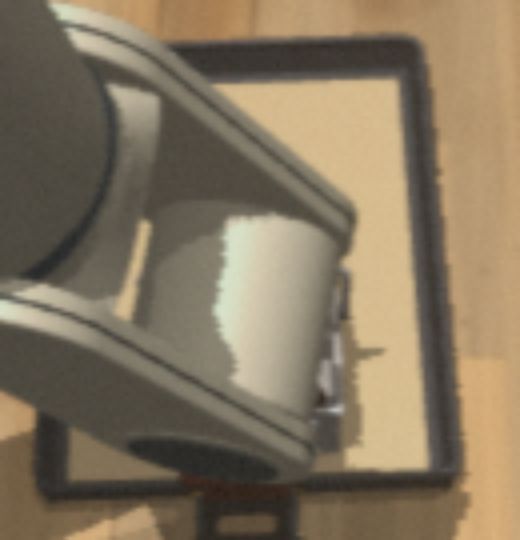

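```bash
cat >> h.py <<'E'
def tip_pose(th,al=.3,nx=19.,nz=3.,dx=0.,dz=0.,ahead=66):
    bx=nx+dx-203.5*np.cos(th)+50*np.sin(th); bz=nz+dz+203.5*np.sin(th)+50*np.cos(th)
    q=down(ty,1,al-th); return tcp_for(loc(bx,0,bz),q,ahead),q
E
python3 - <<'E'
from station import env,viewer,set_gripper
from h import *
for th in (.15,.3,.45,.6,.7):
    p,q=tip_pose(th,dz=.5); env.move_l(p,q,rate=70)
    f=env.read_state(); print(th,f['force'].round(1),f['width'].round(1))
s=env.read_state();print(s['time_s'])
for n in('wrist','side','scene'):
    im=viewer.camera(n); cv2.imwrite(f'pics/h_{n}.png',im)
cv2.imwrite('pics/h_z.png',cv2.resize(cv2.imread('pics/h_scene.png')[100:240,240:400],None,fx=5,fy=4))
E
```

```text
Traceback (most recent call last):
AttributeError: 'float' object has no attribute 'round'
```

Run:
```python
from station import env,viewer,set_gripper
from h import *
for th in (.3,.45,.6,.7):
    p,q=tip_pose(th,dz=.5); env.move_l(p,q,rate=70)
    f=env.read_state(); print(th,f['force'].round(1),round(f['width'],1))
s=env.read_state();print(s['time_s'])
for n in('wrist','side','scene'):
    im=viewer.camera(n); cv2.imwrite(f'pics/h_{n}.png',im)
cv2.imwrite('pics/h_z.png',cv2.resize(cv2.imread('pics/h_scene.png')[100:240,240:400],None,fx=5,fy=4))
```

```text
0.3 [ 0.7  1.1 -2.7] 8.8
0.45 [ 1.   0.9 -2.4] 9.2
0.6 [ 0.9 -0.3 -1.1] 9.2
0.7 [-0.8 -0.6 -0.3] 9.2
23.7833
```

View pics/h_wrist.png

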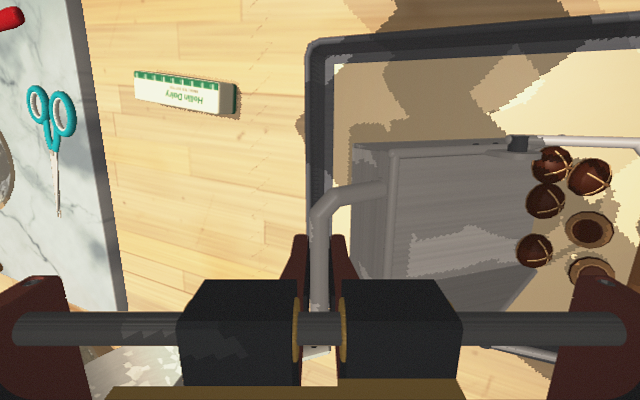

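View pics/h_z.png

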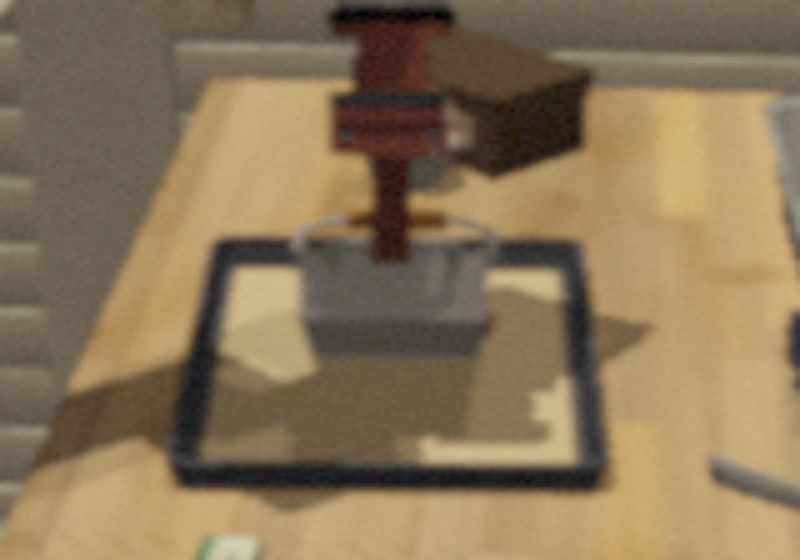

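View pics/h_side.png

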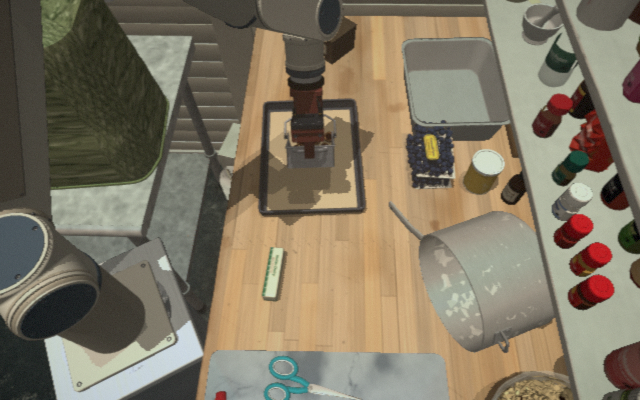

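Run:
```python
from station import env,viewer,set_gripper
from h import *
for th,dx,dz in ((.8,-12,1.5),(.95,-30,3),(1.05,-50,5)):
    p,q=tip_pose(th,dx=dx,dz=dz); env.move_l(p,q,rate=70)
    f=env.read_state(); print(th,f['force'].round(1),round(f['width'],1))
env.hold(.3)
s=env.read_state();print(s['time_s'])
for n in('wrist','side','scene'):
    im=viewer.camera(n); cv2.imwrite(f'pics/i_{n}.png',im)
cv2.imwrite('pics/i_z.png',cv2.resize(cv2.imread('pics/i_side.png')[90:225,250:380],None,fx=4,fy=4))
```

```text
0.8 [-1.8 -3.9  3.5] 9.2
0.95 [ 0.1 -0.7 -0.9] 9.1
1.05 [-1.2 -0.9 -0.1] 9.4
25.3
```

View pics/i_wrist.png

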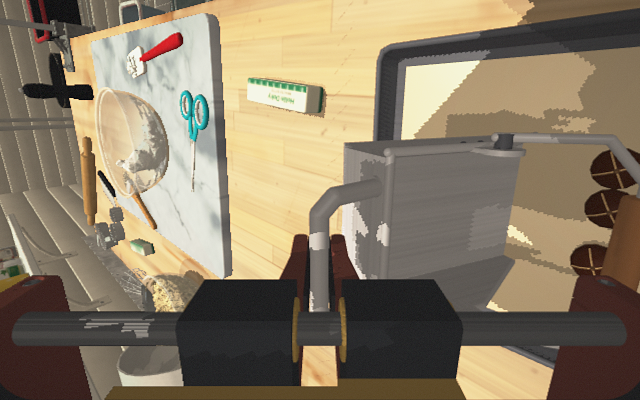

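View pics/i_z.png

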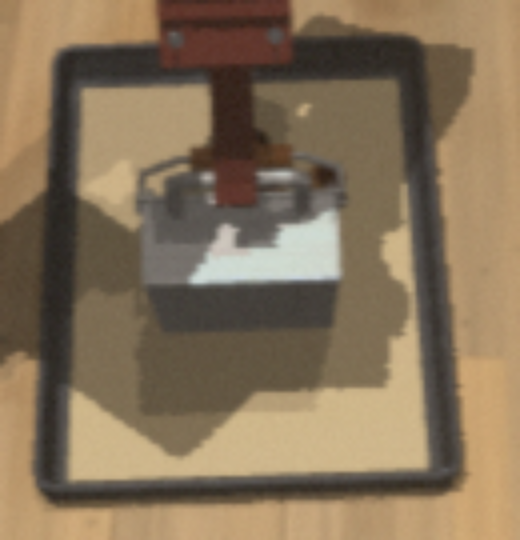

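View pics/i_scene.png

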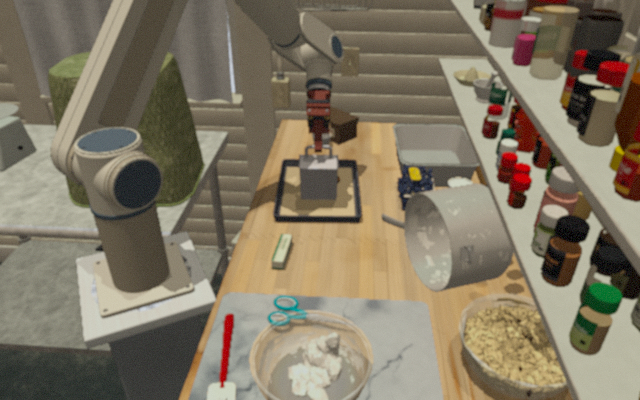

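The wrist view shows an empty scoop floor, and the chestnuts lie in the tray ahead of the nose. I'll lift out, go over to the free worktop on the right and check the scoop's tilt before putting it down.

```bash
cat >> h.py <<'E'
sy=.80;so=np.array([464.4,-175.]);su=np.array([np.cos(sy),np.sin(sy)])
def tip2(th,al=.3,nz=0.,dx=0.,tilt=None):
    bx=90+dx-203.5*np.cos(th)+50*np.sin(th); bz=nz+203.5*np.sin(th)+50*np.cos(th)
    q=down(sy,1,al-th if tilt is None else tilt); return tcp_for(np.r_[so+bx*su,bz],q,66),q
E
python3 - <<'E'
from station import env,viewer,set_gripper
from h import *
s=env.read_state();p0=s['tool_pos']
for nz in (90,40,0):
  for th in (1.05,):
    print(nz,env.ik(*tip2(th,nz=nz)) is not None)
for th in np.arange(0,1.05,.15): 
    if env.ik(*tip2(th)) is None: print('noik',th)
env.move_l(p0+[0,0,95],rate=90)
p,q=tip2(1.05,nz=85)
env.move_l(p,q,rate=130)
env.hold(.3)
s=env.read_state();print(s['time_s'],s['width'],s['force'])
for n in('wrist','side','scene'):
    im=viewer.camera(n); cv2.imwrite(f'pics/j_{n}.png',im)
E
```

```text
90 True
40 True
0 True
29.225 9.006991221793852 [ 0.30913335  0.67074057 -4.02078366]
```

View pics/j_wrist.png

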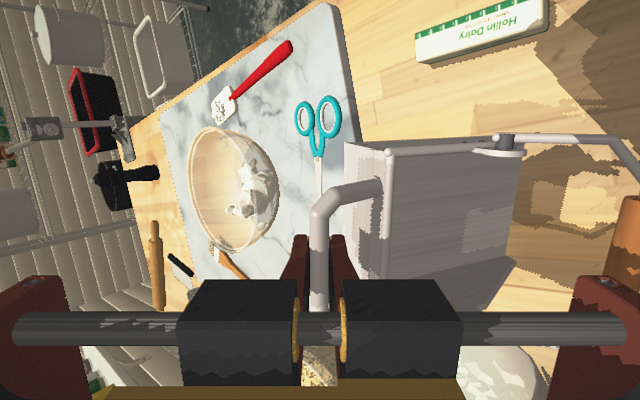

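View pics/j_side.png

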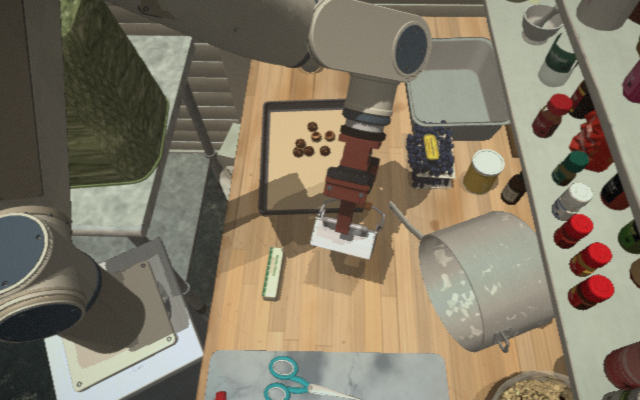

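View pics/j_scene.png

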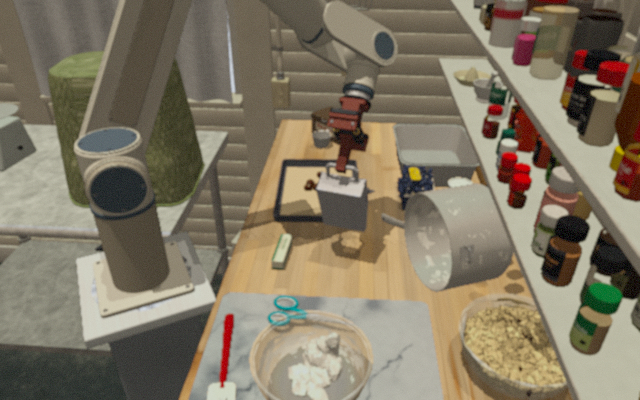

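Run:
```python
from station import env,viewer,set_gripper
from h import *
c=cam('side',viewer);s=cam('scene',viewer)
print(tri(c,(391,204),s,(384,217)))
p,q=tip2(1.05,nz=15)
print(env.move_l(p,q,rate=80,f_stop=6))
p,q=tip2(1.05,nz=-8)
print(env.move_l(p,q,rate=20,f_stop=2.5))
st=env.read_state();b=st['tool_pos']+R.from_quat(st['orientation']).apply([0,0,66]);print('bar z',b,st['force'],st['time_s'])
```

```text
(array([696.27007937, -40.82547685,   9.45302472]), np.float64(1.115593615243986))
False
True
bar z [ 486.02188245 -152.28657441  205.3060738 ] [-1.15790453 -0.59173216  4.38524141] 31.0583
```

Run:
```python
from station import env,viewer,set_gripper
from h import *
st=env.read_state();b=st['tool_pos']+R.from_quat(st['orientation']).apply([0,0,66])
th=np.arcsin(min(1,b[2]/209.6))-.241
bx=(b[:2]-so)@su; nose=bx+203.5*np.cos(th)-50*np.sin(th); dx=nose-90; print(th,dx)
al=.377
for t in (1.0,.85,.7,.55,.4,.25,.12):
    p,q=tip2(t,al=al,nz=1,dx=dx); r=env.move_l(p,q,rate=80,f_stop=15)
    f=env.read_state(); print(t,r,f['force'].round(1),round(f['width'],1))
    if r: break
print(f['time_s'])
for n in('wrist','side'):
    im=viewer.camera(n); cv2.imwrite(f'pics/k_{n}.png',im)
```

```text
1.1270323173258303 -16.428292647796752
1.0 False [-2.3 -0.4  2.2] 9.1
0.85 False [-4.6 -2.6  8.8] 8.8
0.7 False [-0.8 -0.7 -1. ] 9.1
0.55 False [-0.8 -1.3 -1.3] 9.3
0.4 False [-1.3 -1.4 -1.7] 9.0
0.25 False [-1.  -2.  -1.6] 9.2
0.12 False [ 0.  -0.7 -1.4] 9.5
35.3
```

View pics/k_wrist.png

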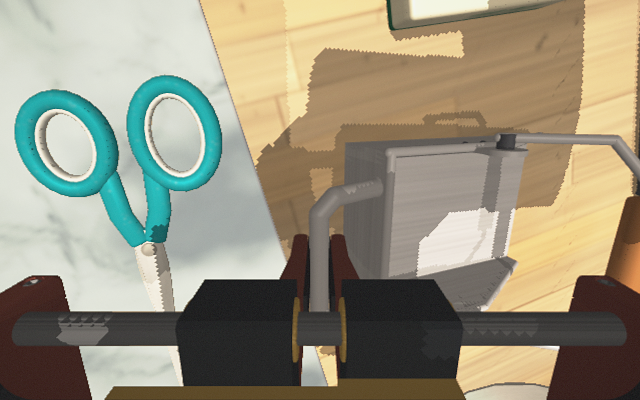

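View pics/k_side.png

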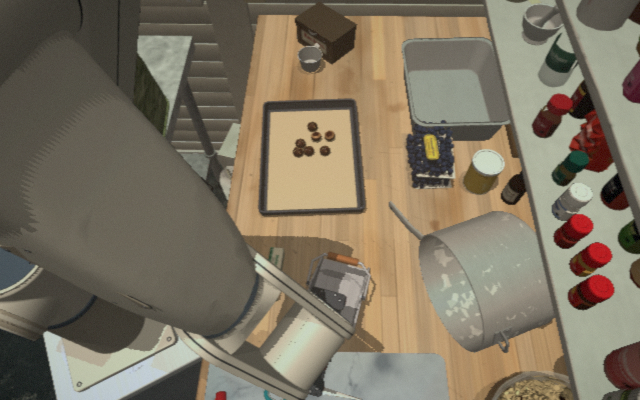

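Run:
```python
from station import env,viewer,set_gripper
from h import *
al=.377
p,q=tip2(.12,al=al,nz=1,dx=-3); print(env.move_l(p,q,rate=40,f_stop=12))
p,q=tip2(.03,al=al,nz=1,dx=-3); print(env.move_l(p,q,rate=40,f_stop=12))
p,q=tip2(0,al=al,nz=-1,dx=-3); print(env.move_l(p,q,rate=12,f_stop=2.5))
f=env.read_state(); b=f['tool_pos']+R.from_quat(f['orientation']).apply([0,0,66]);print(b,f['force'],f['width'],f['time_s'])
im=viewer.camera('wrist'); cv2.imwrite('pics/l_wrist.png',im)
```

```text
False
False
True
[ 383.39768259 -258.44492391   50.35437028] [0.7255448  0.27287394 5.54164916] 8.672231286722196 37.2333
```

View pics/l_wrist.png

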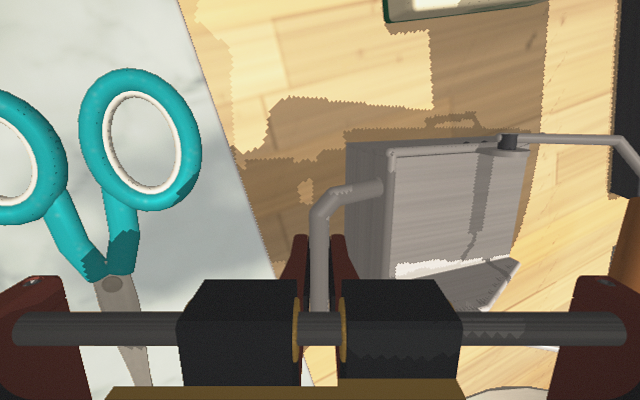

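The scoop is on the worktop with the bar at z≈50.4, so it is level. I'll release, back out along the tool axis and look.

Run:
```python
from station import env,viewer,set_gripper
from h import *
set_gripper(26)
s=env.read_state();ax=R.from_quat(s['orientation']).apply([0,0,1])
env.move_l(s['tool_pos']-60*ax,rate=80)
env.move_l(s['tool_pos']-160*ax,rate=150)
s=env.read_state();print(s['time_s'],s['force'],s['tool_pos'])
env.reach([300,-420,330],down(.4,1))
env.hold(.3)
for n in('wrist','side','scene'):
    im=viewer.camera(n); cv2.imwrite(f'pics/m_{n}.png',im)
im=cv2.imread('pics/m_side.png');cv2.imwrite('pics/m_z.png',cv2.resize(im[90:360,245:405],None,fx=3,fy=2.2))
cv2.imwrite('pics/m_z.png',cv2.resize(im[225:350,250:390],None,fx=4.5,fy=4.5))
cv2.imwrite('pics/m_t.png',cv2.resize(im[90:225,250:380],None,fx=4,fy=4))
print(env.read_state()['time_s'])
```

```text
39.4917 [-0.15390604 -0.02668115  0.08312937] [ 325.85781356 -316.62218231  259.88560052]
40.6333
```

View pics/m_z.png

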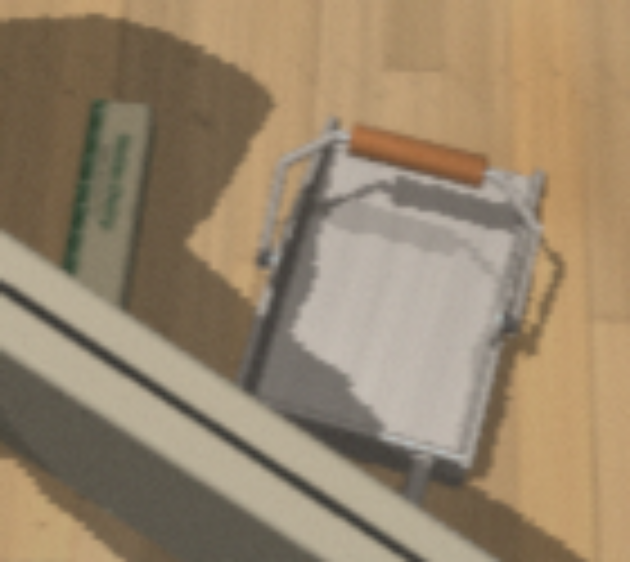

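View pics/m_t.png

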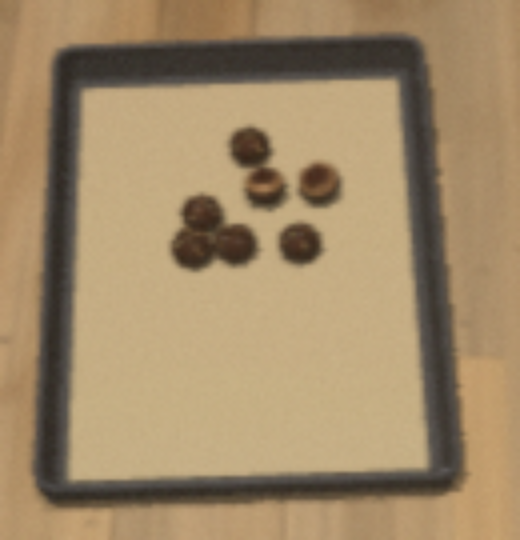

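View pics/m_scene.png

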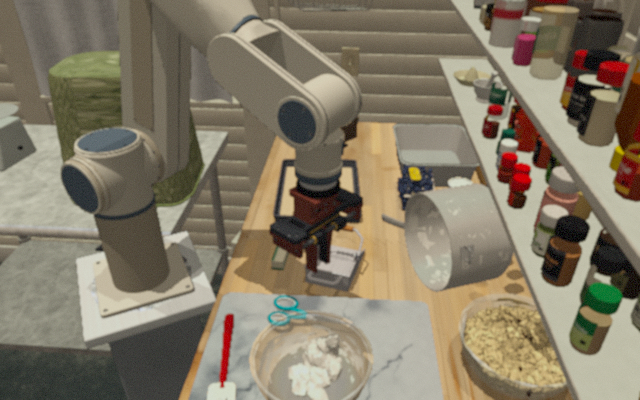

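The views show an empty scoop flat on the worktop (nose edge about (363,262) in the side view) and clear of the tray. All seven chestnuts are in the tray, and the robot is touching nothing, so I'm handing in.

Run:
```python
from station import env,workorder
s=env.read_state();print(s['force'],s['dq'].max())
print(workorder.sign_off())
```

```text
[-0.32351268 -0.25729938 -0.53424559] 0.0032593515196752605
the job is handed in; nothing more can be done
None
```

I carried out the whole task in the order asked and handed it in at about 41 s of the 72 s allowed.

- **Carry:** I lifted the loaded scoop by its bail, carried it level and stood it in the tray. The next picture showed all seven chestnuts still in it, and I let go.
- **Tip:** I took it by the heel handle and turned it on its nose to about 1.05 rad (60°). The scoop came out empty.
- **Put back:** I lowered it nose first, close to where it started, then let the heel down flat and let go.

**Last checks:**
- All seven chestnuts lie in the tray, two of them flat side up.
- Just before I let go, the handle bar was at z = 50.4 mm against 50 mm nominal, so the scoop lies flat. It is empty and clear of the tray by about 11 cm by calculation.
- The arm was clear with no contact force, and the largest wrist force I read was about 9 N.

**What didn't go as planned:** The scoop drooped by about 0.08 rad in the grip and touched down about 16 mm further back than planned. I slid it forward again before letting go. In the last side view the arm hides part of the handle. The other views before and after the release showed nothing wrong there.

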